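Clip the egg mould shut

TASK

The two halves of the chocolate egg mould (the upright one with the dark brown egg) need holding together. Take the blue sprung clip off the white strip by squeezing its handles, and clip it upright over the middle of the tab on top of the egg mould, square to the tab and well down on it, then let go. Leave the red and yellow clips where they are on the strip.

Things in the scene. Friction and masses are not known exactly. Their poses are not given: they have to be found in the camera images.
- clip_blue: Blue sprung clip like a big clothes peg, upright astride a fixed 6 mm strip. Origin: hinge; strip top 16 mm below. y along hinge and strip, z up, x across. 20 mm wide. Jaws reach 45 mm down; handles flare to 47 mm up, 44 mm over the top. Pinch along x 30-35 mm up with 20 N or more: handles meet a stop, parallel, 24 mm over all; jaws gape 28 mm (frame leans 0.25 rad). Let go: it springs shut.
- egg_mould: Pale blue upright two-part mould, fixed, with a dark brown egg 56 mm thick. On top a tab 6 mm thick (x), 50 mm wide (y), 30 mm tall. Origin: middle of the tab's top edge, 145 mm above the stone slab; z up. A clip sits well down with its hinge about 15 mm above this point. A second such mould, with a white ball, stands 16 to 27 cm away: not that one.
- clip_red: Red clip of the same make, size and frame, on the same strip, centre 68 mm or more from the next. Leave alone.
- clip_yellow: Yellow clip of the same make, size and frame, on the same strip, centre 68 mm or more from the next. Leave alone.
Mind the look-alikes: they are no part of the job. Of the things that look like the clip_blue, the largest one is meant.

How it is judged:
By the outcome, as a careful person would: the job done as asked, in the order asked, and still so for the second after the job is handed in, with the robot touching nothing.
It also fails if it takes over 35 s, if anything falls off the work surface, if the arm or the gripper's body presses on something with over 40 N, if the wrist force passes 120 N, or if a joint passes its speed limit or range.

ROBOT

A 6-joint arm with a two-finger parallel gripper is mounted at the origin on the work surface. World frame = base frame: x ahead of the robot, y to its left, z up, the work surface at z = 0. Lengths are in m, angles in rad, forces in N, time in s.
With the tool pointing down it reaches from about 0.35 to 0.975 m from the base axis. Payload 4.9 kg.
Tool frame: the origin (TCP) lies on the mounting face of the last link; the fingertips stand 173 mm ahead of it and the grasp point (between the pads) lies 155 mm ahead of it; z points along the fingers, y is the direction in which the jaws open and shut (so a half turn about z gives the same grasp; the last joint's range is limited). The gripper opens to 85 mm and grips with 20 to 120 N. Pads are 22 mm wide; open, the fingers measure 114 mm over their backs; the gripper's body (76 mm by 85 mm) begins 54 mm behind the grasp point. The pads swing forward as they close: fully open they stand 13 mm farther back than shut.
Start: joints at [1.151, 0.053, 1.613, -0, 1.476, -0.119], TCP at [0.185, 0.597, 0.405] pointing down, gripper open.
Joint ranges: [-3.01, 3.01], [-1.01, 2.22], [0.06, 2.58], [-1.02, 4.17], [0.09, 2.62], [-3.14, 3.14]. Speed limits (rad/s): [2.57, 2.57, 3.14, 3.14, 3.14, 3.14].

INTERFACE

Orientations are given as a unit quaternion [w, x, y, z].
In Python, from plant import manip gives the robot as it stands.
- The arm moves only by the tool play_rows, never from a script. Its argument "increments" is a list of rows, each an object with "offset": the shift along the tool's x, y, z in mm, a list of three; "twist": the turn about the tool's z in rad; "grip": the opening, from 0 (shut) to 1 (fully open). In form: [{"offset": [dx, dy, dz], "twist": twist, "grip": grip}, ...]. A call has 1 to 5 rows; each row is the pose to reach, as a shift and turn from the pose commanded when the call began, along the tool's axes at that moment; what a row does not reach only later rows make up. A row lasts 1/12 s, in which the tool goes at most 41.7 mm and 7.16 degrees, less where a joint would pass 70% of its speed; a pose out of reach is approached as far as the arm can. A call with a gripper value outside its range is refused whole. The fingers move at their own pace and stop on an object; the grip force is fixed at half the most. Time passes only in rows, so rows that repeat a pose let the fingers close. It gives the time, the measured TCP pose, the force and the opening at its end, in the units of the state.
- manip.state(): the state, without advancing time (a new reading comes with each control period).
- manip.grab_frame(name): name is "side" or "top"; returns the picture (384x512x3 uint8, blue, green, red); there is no depth.
- manip.get_calibration(name): a dict with "fx", "fy", "cx", "cy" (pixels), "T" (4x4, takes a point from camera to world coordinates). Camera axes: x right, y down, z forward; pixel columns grow to the right and rows downward; lengths in m; the calibration is good to about 2 mm. A picture is of the moment at which its call begins. get_calibration takes no time and is no camera call.
- manip.job_done(): hands the job in, once; it reports no verdict.
Trained networks look in the newest picture that a camera, given by its name, has taken for a name from the list of things; names that differ only in an ending like _2 or _b are one class to them, and where a whole thing is asked for, a point or a joint stands for the part that bears it (a point fixed in the world has none). Each returns a list of dicts, best first, with "p" (0 to 1); they miss things now and then, are a little off and sometimes report something else, mostly with a low value. They report only what shows in the picture. A call takes as long as a camera call. They do not tell look-alikes from the thing itself.
- manip.boxes_of(query, camera): "xyz" ([x, y, z] in m, in the coordinates of the camera as it stood for that picture, good to about 4 mm: the middle of the surface that is visible of it).
- manip.tip_of(query, camera): "xyz" ([x, y, z] in m, in the coordinates of the camera as it stood for that picture, good to about 4 mm: a listed point, or the origin of a listed thing).
The state is a dict: "time": time; "joint_pos": joint angles; "joint_vel": joint speeds; "joint_efforts": joint torques, N m; "tool_pos": TCP position; "tool_rot": TCP orientation; "contact_force": force on the tool from outside, world axes, zero at the start; "ft_torque": the same for the moment, N m; "gripper_width": opening from 0.0 (shut) to 1.0 (fully open).
Only numpy, scipy, OpenCV 4.12 (cv2) and the standard library are available. Lean on these libraries where they do the work, as an engineer would, in place of code of your own. Each camera call takes 0.05 s, during which the arm holds its last target. There are 200 camera calls.

## Working session

There is one attempt and no reset: what is moved stays moved. The work goes in short steps, Python scripts to look and compute and a tool call to move; the robot and the scene stay as the last step left them, time stands still between calls to the robot, and variables do not carry over. Pictures are saved under pics/ and viewed, about 8 in all and at most 12, crops included, and the job is handed in when it is done.

Besides the shell and the picture viewer there is one more tool, called after "Emit:" by a JSON object that holds its "name" and its "arguments", one argument or row to a line. play_rows: Moves the arm, as the interface text tells. Its arguments: {"type":"object","properties":{"increments":{"type":"array"}},"required":["increments"]}

```bash
mkdir -p pics
cat > h.py <<'E'
from plant import manip
import numpy as np, cv2
from scipy.spatial.transform import Rotation as R
np.set_printoptions(precision=4,suppress=True)
def snap(c,fn=None):
    im=manip.grab_frame(c)
    if fn: cv2.imwrite('pics/'+fn,im)
    return im
def w(c,p):
    T=np.array(manip.get_calibration(c)["T"]); return T[:3,:3]@np.array(p)+T[:3,3]
def proj(c,P):
    k=manip.get_calibration(c);T=np.array(k["T"]);q=T[:3,:3].T@(np.array(P)-T[:3,3])
    return np.array([k["fx"]*q[0]/q[2]+k["cx"],k["fy"]*q[1]/q[2]+k["cy"]])
def ray(c,uv,z):
    k=manip.get_calibration(c);T=np.array(k["T"]);d=T[:3,:3]@np.array([(uv[0]-k["cx"])/k["fx"],(uv[1]-k["cy"])/k["fy"],1])
    o=T[:3,3]; return o+d*(z-o[2])/d[2]
def rot():
    q=manip.state()["tool_rot"]; return R.from_quat([q[1],q[2],q[3],q[0]])
E
python3 - <<'E'
from h import *
for c in("side","top"):
    snap(c,c+'0.png'); k=manip.get_calibration(c);print(c,k["fx"],np.array(k["T"]))
    for q in("clip_blue","clip_red","clip_yellow","egg_mould"):
        for f in("boxes_of","tip_of"):
            for d in getattr(manip,f)(q,c): print(c,q,f,round(d["p"],2),w(c,d["xyz"]),proj(c,w(c,d["xyz"])))
s=manip.state();print(s["time"],s["tool_pos"],rot().as_matrix(),s["contact_force"],s["gripper_width"])
E
```

```text
side 370.9423622920948 [[ 0.8633 -0.3042  0.4027  0.0764]
 [-0.5042 -0.4868  0.7133 -0.7022]
 [-0.021  -0.8188 -0.5737  0.6734]
 [ 0.      0.      0.      1.    ]]
side clip_blue boxes_of 0.73 [ 0.5347 -0.2928  0.1114] [347.951  245.4814]
side clip_blue boxes_of 0.73 [ 0.3049 -0.3732  0.0466] [278.6789 342.428 ]
side clip_blue boxes_of 0.59 [ 0.3052 -0.2879  0.0429] [255.5145 310.3546]
side clip_blue tip_of 0.73 [ 0.3059 -0.3715  0.0317] [278.4864 346.041 ]
side clip_blue tip_of 0.66 [ 0.5338 -0.2827  0.1063] [344.1596 244.6143]
side clip_blue tip_of 0.63 [ 0.3112 -0.2817  0.0342] [256.6216 309.5952]
side clip_red boxes_of 0.76 [ 0.5705 -0.1326  0.1104] [315.0084 202.4548]
side clip_red tip_of 0.54 [ 0.5753 -0.1275  0.106 ] [315.1595 202.1805]
side clip_yellow boxes_of 0.76 [ 0.5546 -0.2047  0.1135] [328.8033 219.3453]
side clip_yellow tip_of 0.81 [ 0.5594 -0.202   0.1083] [329.4559 219.7457]
side egg_mould boxes_of 0.63 [0.5061 0.0742 0.09  ] [251.7229 178.2689]
side egg_mould tip_of 0.77 [0.5098 0.091  0.1796] [249.042  147.8954]
top 365.64659805485985 [[-0.083  -0.9744  0.2087  0.
[... 362 characters left out ...]
.3123 -0.2781  0.0324] [335.4028 244.862 ]
top clip_blue tip_of 0.57 [ 0.3143 -0.3685  0.0337] [364.4557 241.7326]
top clip_blue tip_of 0.43 [ 0.5399 -0.2771  0.1048] [330.5273 167.6843]
top clip_red boxes_of 0.42 [ 0.583  -0.1233  0.1208] [278.9142 156.5467]
top clip_red tip_of 0.67 [ 0.5741 -0.1257  0.1074] [279.6602 160.6108]
top clip_yellow boxes_of 0.41 [ 0.5655 -0.2003  0.119 ] [305.011  160.2254]
top egg_mould boxes_of 0.72 [0.5003 0.0868 0.0628] [212.7421 193.1297]
top egg_mould tip_of 0.63 [0.5106 0.0878 0.1738] [207.9485 181.3439]
0.9 [0.1852 0.5969 0.4047] [[-0.9551  0.2963 -0.    ]
 [ 0.2963  0.9551  0.    ]
 [ 0.      0.     -1.    ]] [-0.2977 -0.2056 -0.8179] 0.9976601595716337
```

View pics/side0.png

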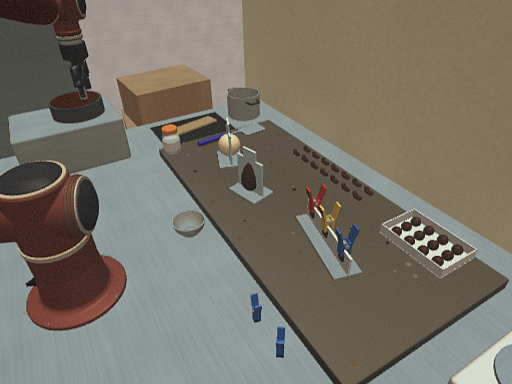

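View pics/top0.png

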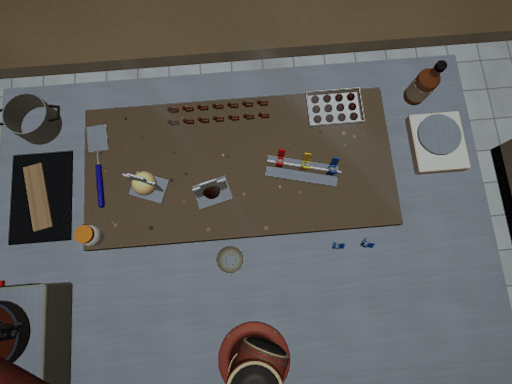

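The top view shows the blue strip clip at (332,166), red at (280,160), yellow at (306,161). The egg mould's tab runs from about (193,190) to (228,180). The two small blue clips at (338,245) and (367,244) are decoys. I'll zoom in to get the angles.

Run:
```python
from h import *
t=cv2.imread('pics/top0.png');s=cv2.imread('pics/side0.png')
def cr(im,x,y,wd,hh):
    o=cv2.resize(im[y:y+hh,x:x+wd],(400,300),interpolation=cv2.INTER_CUBIC);return o
a=np.vstack([np.hstack([cr(t,182,160,60,45),cr(t,262,140,88,66)]),np.hstack([cr(s,220,140,80,60),cr(s,290,180,100,75)])])
cv2.imwrite('pics/z.png',a)
for c in("side","top"):
    A=[];B=[]
    for i in range(5):
        snap(c)
        A+=[w(c,d["xyz"]) for d in manip.tip_of("egg_mould",c) if d["p"]>.35]
        B+=[w(c,d["xyz"]) for d in manip.tip_of("clip_blue",c) if d["p"]>.3 and w(c,d["xyz"])[2]>.07]
    print(c,np.array(A),np.array(B))
print(manip.state()["time"])
```

```text
side [[ 0.511   0.0917  0.1808]
 [ 0.5111  0.092   0.1797]
 [ 0.5121  0.0922  0.1768]
 [ 0.5102  0.0901  0.1755]
 [ 0.5562 -0.199   0.1075]
 [ 0.5097  0.0913  0.1806]] [[ 0.5346 -0.2828  0.1077]
 [ 0.5352 -0.2847  0.1078]
 [ 0.5371 -0.2843  0.1087]
 [ 0.5375 -0.2819  0.109 ]]
top [[0.5092 0.0908 0.1759]
 [0.5079 0.0903 0.177 ]
 [0.5086 0.0934 0.1741]
 [0.5076 0.0931 0.1736]
 [0.5049 0.0919 0.1739]] [[ 0.5402 -0.2776  0.1008]
 [ 0.5569 -0.1993  0.1082]
 [ 0.5428 -0.2781  0.1031]
 [ 0.5415 -0.2778  0.1041]
 [ 0.5406 -0.2787  0.1047]
 [ 0.5404 -0.2781  0.1047]]
2.4
```

View pics/z.png

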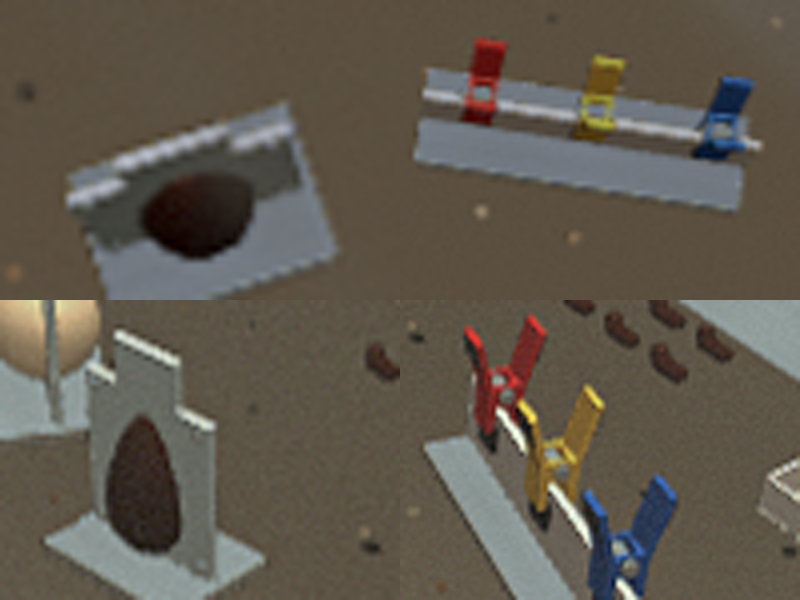

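Run:
```python
from h import *
def seg(n,c,a,b,z):
    p,q=ray(c,a,z),ray(c,b,z);d=q-p;print(n,p,q,(p+q)/2,"len",np.linalg.norm(d),"ang from y",np.degrees(np.arctan2(d[0],d[1])))
for z in(.175,.178):
  seg("tab top",'top',(199.25,184.45),(216.2,179.5),z)
  seg("tab side",'side',(243.3,146.6),(256,152.2),z)
seg("base far",'top',(182+68/6.667,160+178/6.667),(182+290/6.667,160+104/6.667),.03)
seg("base rt",'top',(182+290/6.667,160+104/6.667),(182+336/6.667,160+252/6.667),.03)
seg("strip top",'top',(267.3,161.1),(341.2,172.1),.092)
seg("strip base near",'top',(262+415/4.545-400/4.545,140+160/4.545),(262+738/4.545-88,140+210/4.545),.03)
print("hinge top",ray('top',(332.8,168.8),.107), "side",ray('side',(346.25,243),.107))
s=manip.state();print(s["tool_pos"])
```

```text
tab top [0.5034 0.1125 0.175 ] [0.5137 0.0643 0.175 ] [0.5086 0.0884 0.175 ] len 0.04928485962910383 ang from y 167.9394573917191
tab side [0.504  0.1136 0.175 ] [0.5179 0.067  0.175 ] [0.511  0.0903 0.175 ] len 0.04862149438384338 ang from y 163.37038829724358
tab top [0.5027 0.1121 0.178 ] [0.5129 0.0641 0.178 ] [0.5078 0.0881 0.178 ] len 0.049136405689808885 ang from y 167.9394573917191
tab side [0.5015 0.1087 0.178 ] [0.5153 0.0624 0.178 ] [0.5084 0.0856 0.178 ] len 0.04832884678328379 ang from y 163.3703882972436
base far [0.5341 0.1541 0.03  ] [0.5618 0.0453 0.03  ] [0.548  0.0997 0.03  ] len 0.11228976066270044 ang from y 165.69537750853155
base rt [0.5618 0.0453 0.03  ] [0.4872 0.0284 0.03  ] [0.5245 0.0369 0.03  ] len 0.07653717916145926 ang from y -102.76937653329519
strip top [ 0.5804 -0.0892  0.092 ] [ 0.5267 -0.3109  0.092 ] [ 0.5535 -0.2001  0.092 ] len 0.22803314231668184 ang from y -166.3790013291701
strip base near [ 0.5524 -0.0827  0.03  ] [ 0.4972 -0.3062  0.03  ] [ 0.5248 -0.1944  0.03  ] len 0.23020846931064748 ang from y -166.11379376976146
hinge top [ 0.5352 -0.2829  0.107 ] side [ 0.5405 -0.2818  0.107 ]
[0.1852 0.5969 0.4047]
```

Emit:
{"name": "play_rows", "arguments": {
  "increments": [
    {"offset": [-24,-29,0],"twist": 0.06,"grip": 1},
    {"offset": [-48,-59,0],"twist": 0.12,"grip": 1},
    {"offset": [-72,-88,0],"twist": 0.18,"grip": 1},
    {"offset": [-96,-118,0],"twist": 0.24,"grip": 1},
    {"offset": [-119,-147,0],"twist": 0.302,"grip": 1}
  ]
}}

```text
time: 2.82
tool_pos: [0.2555, 0.4197, 0.4046]
tool_rot: [0.0, 0.298, 0.955, 0.0]
contact_force: [0.9, 0.4, -0.1]
gripper_width: 1.001
```

Emit:
{"name": "play_rows", "arguments": {
  "increments": [
    {"offset": [-32,-21,0],"twist": 0.06,"grip": 1},
    {"offset": [-63,-42,0],"twist": 0.12,"grip": 1},
    {"offset": [-95,-63,0],"twist": 0.18,"grip": 1},
    {"offset": [-126,-84,0],"twist": 0.24,"grip": 1},
    {"offset": [-158,-105,0],"twist": 0.302,"grip": 1}
  ]
}}

```text
time: 3.23
tool_pos: [0.3259, 0.2436, 0.405]
tool_rot: [0.0, 0.438, 0.899, 0.0]
contact_force: [-0.6, -0.2, 0.1]
gripper_width: 1.004
```

Emit:
{"name": "play_rows", "arguments": {
  "increments": [
    {"offset": [-36,-11,0],"twist": 0.06,"grip": 1},
    {"offset": [-73,-21,0],"twist": 0.12,"grip": 1},
    {"offset": [-109,-32,0],"twist": 0.18,"grip": 1},
    {"offset": [-145,-42,0],"twist": 0.24,"grip": 1},
    {"offset": [-182,-53,0],"twist": 0.302,"grip": 1}
  ]
}}

```text
time: 3.65
tool_pos: [0.3967, 0.0676, 0.4051]
tool_rot: [0.001, 0.569, 0.823, 0.001]
contact_force: [0.4, 0.9, -0.6]
gripper_width: 0.999
```

Tracking well. I'll finish the traverse.

Emit:
{"name": "play_rows", "arguments": {
  "increments": [
    {"offset": [-38,1,0],"twist": 0.06,"grip": 1},
    {"offset": [-76,1,0],"twist": 0.12,"grip": 1},
    {"offset": [-114,2,0],"twist": 0.18,"grip": 1},
    {"offset": [-151,3,0],"twist": 0.24,"grip": 1},
    {"offset": [-189,3,0],"twist": 0.302,"grip": 1}
  ]
}}

```text
time: 4.07
tool_pos: [0.467, -0.1082, 0.405]
tool_rot: [0.0, 0.686, 0.727, 0.0]
contact_force: [1.1, 1.0, 0.9]
gripper_width: 1.0
```

Emit:
{"name": "play_rows", "arguments": {
  "increments": [
    {"offset": [-36,12,0],"twist": 0.06,"grip": 1},
    {"offset": [-72,24,0],"twist": 0.12,"grip": 1},
    {"offset": [-108,36,0],"twist": 0.18,"grip": 1},
    {"offset": [-144,48,0],"twist": 0.24,"grip": 1},
    {"offset": [-180,59,0],"twist": 0.302,"grip": 1}
  ]
}}

```text
time: 4.48
tool_pos: [0.5372, -0.2842, 0.4046]
tool_rot: [0.0, 0.788, 0.616, 0.0]
contact_force: [0.6, 0.1, -0.1]
gripper_width: 1.0
```

```bash
cat >> h.py <<'E'
def goal(P,yaw):
    "remaining tool-frame offset (mm) and twist to TCP P with tool y axis at yaw deg"
    M=rot().as_matrix(); d=M.T@(np.array(P)-manip.state()["tool_pos"])*1000
    a=np.degrees(np.arctan2(M[1,1],M[0,1])); print("offset",d,"twist",np.radians(a-yaw),"yaw now",a,"tilt",M[:,2])
def crops(fn,boxes):
    o=[]
    for c,P,h in boxes:
        im=snap(c);u,v=proj(c,P);u,v=int(u)-h*2//3*1,int(v)-h//2
        u=max(u,0);v=max(v,0);print(c,u,v,h)
        o.append(cv2.resize(im[v:v+h,u:u+h*4//3],(400,300),interpolation=cv2.INTER_CUBIC))
    cv2.imwrite('pics/'+fn,np.vstack([np.hstack(o[i:i+2]) for i in range(0,len(o),2)]))
E
python3 - <<'E'
from h import *
goal((.537,-.281,.292),-13.8)
crops('a.png',[('top',(.537,-.281,.14),66),('side',(.537,-.281,.16),75)])
E
```

```text
offset [  3.0123  -1.0178 112.6293] twist -0.002505432419401039 yaw now -13.943550703486931 tilt [ 0.0002  0.     -1.    ]
top 290 132 66
side 297 187 75
```

View pics/a.png

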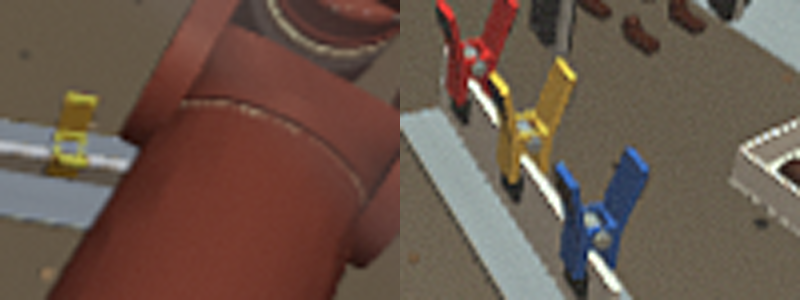

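The side crop shows the blue clip at about (345,240), with the fingers above it just out of frame. The arm hides the clip from the top camera. I'll descend partway and check the alignment.

Emit:
{"name": "play_rows", "arguments": {
  "increments": [
    {"offset": [1,0,25],"twist": 0,"grip": 1},
    {"offset": [3,-1,60],"twist": 0,"grip": 1},
    {"offset": [3,-1,70],"twist": 0,"grip": 1},
    {"offset": [3,-1,70],"twist": 0,"grip": 1}
  ]
}}

```text
time: 4.92
tool_pos: [0.5353, -0.2779, 0.3302]
tool_rot: [-0.004, 0.786, 0.618, -0.001]
contact_force: [0.2, -0.6, -1.1]
gripper_width: 1.005
```

Run:
```python
from h import *
goal((.537,-.281,.292),-13.8)
im=snap('side','b0.png');P=(.537,-.281,.15);u,v=proj('side',P).astype(int);print(u,v)
cv2.imwrite('pics/b.png',cv2.resize(im[v-48:v+48,u-64:u+64],(768,576),interpolation=cv2.INTER_CUBIC))
```

```text
offset [-2.7456  2.6742 38.2195] twist 0.0014530949579429418 yaw now -13.71674379167813 tilt [-0.0069  0.0048 -1.    ]
347 228
```

View pics/b.png

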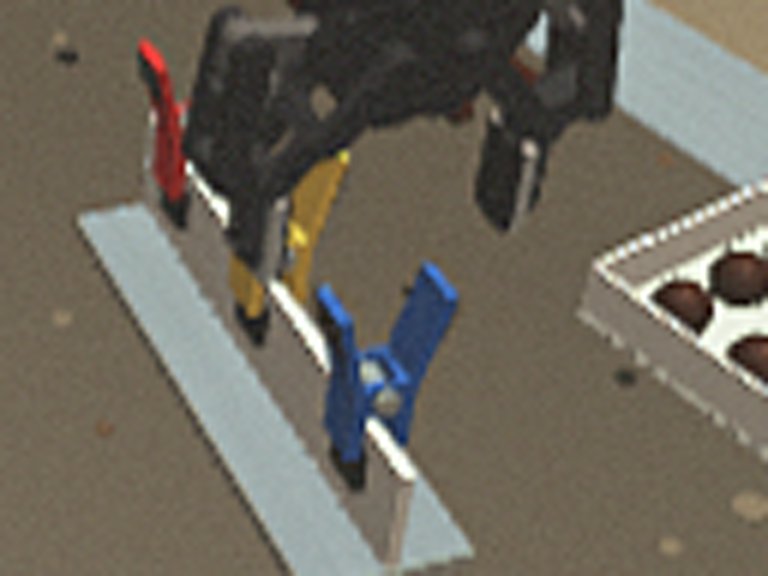

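Run:
```python
from h import *
f=lambda u,v,z:ray('side',(283+u/6,180+v/6),z)
for z in(.165,.17,.175): print("finger L,R tips",f(260,283,z),f(510,228,z),"mid",(f(260,283,z)+f(510,228,z))/2)
for n,a,b,c,d in(("L",320,290,352,320),("R",428,264,458,297)): print(n,f(a,b,.153),f(c,d,.153),(f(a,b,.153)+f(c,d,.153))/2)
print("near hinge boss",f(388,400,.107)); goal((.537,-.281,.292),-13.8);print(manip.state()["tool_pos"])
```

```text
finger L,R tips [ 0.49   -0.2675  0.165 ] [ 0.584  -0.2906  0.165 ] mid [ 0.537 -0.279  0.165]
finger L,R tips [ 0.4859 -0.2717  0.17  ] [ 0.579  -0.2947  0.17  ] mid [ 0.5325 -0.2832  0.17  ]
finger L,R tips [ 0.4819 -0.276   0.175 ] [ 0.574  -0.2987  0.175 ] mid [ 0.5279 -0.2874  0.175 ]
L [ 0.5152 -0.2711  0.153 ] [ 0.5143 -0.289   0.153 ] [ 0.5148 -0.2801  0.153 ]
R [ 0.557  -0.2804  0.153 ] [ 0.5536 -0.2992  0.153 ] [ 0.5553 -0.2898  0.153 ]
near hinge boss [ 0.5353 -0.292   0.107 ]
offset [-2.3816  1.6892 41.1252] twist 0.0014213490587812632 yaw now -13.718562697716942 tilt [-0.0032  0.0022 -1.    ]
[ 0.5361 -0.2784  0.3331]
```

Emit:
{"name": "play_rows", "arguments": {
  "increments": [
    {"offset": [-1.5,0,15],"twist": 0,"grip": 1},
    {"offset": [-1.5,0,30],"twist": 0,"grip": 1},
    {"offset": [-1.5,0,42],"twist": 0,"grip": 1},
    {"offset": [-1.5,0,42],"twist": 0,"grip": 1},
    {"offset": [-1.5,0,42],"twist": 0,"grip": 1}
  ]
}}

```text
time: 5.38
tool_pos: [0.5364, -0.2804, 0.2934]
tool_rot: [0.0, 0.787, 0.617, 0.0]
contact_force: [1.0, 0.3, 1.1]
gripper_width: 0.999
```

Emit:
{"name": "play_rows", "arguments": {
  "increments": [
    {"offset": [0,0,0],"twist": 0,"grip": 0},
    {"offset": [0,0,0],"twist": 0,"grip": 0},
    {"offset": [0,0,0],"twist": 0,"grip": 0},
    {"offset": [0,0,0],"twist": 0,"grip": 0},
    {"offset": [0,0,0],"twist": 0,"grip": 0}
  ]
}}

```text
time: 5.8
tool_pos: [0.5363, -0.2806, 0.2931]
tool_rot: [0.0, 0.787, 0.617, 0.0]
contact_force: [0.5, 0.6, -1.5]
gripper_width: 0.299
```

Emit:
{"name": "play_rows", "arguments": {
  "increments": [
    {"offset": [0,0,0],"twist": 0,"grip": 0},
    {"offset": [0,0,0],"twist": 0,"grip": 0},
    {"offset": [0,0,0],"twist": 0,"grip": 0},
    {"offset": [0,0,0],"twist": 0,"grip": 0},
    {"offset": [0,0,0],"twist": 0,"grip": 0}
  ]
}}

```text
time: 6.22
tool_pos: [0.5361, -0.2805, 0.2926]
tool_rot: [-0.0, 0.787, 0.617, -0.0]
contact_force: [0.7, 0.1, -0.4]
gripper_width: 0.263
```

Run:
```python
from h import *
goal((.5365,-.2825,.292),-13.8); print(manip.state()["tool_pos"],manip.state()["time"])
im=snap('side','c0.png')
cv2.imwrite('pics/c.png',cv2.resize(im[180:276,283:411],(768,576),interpolation=cv2.INTER_CUBIC))
```

```text
offset [-1.8389  0.8193  0.6121] twist 0.0007994511968305914 yaw now -13.754194820494925 tilt [-0.0002  0.0001 -1.    ]
[ 0.5361 -0.2805  0.2926] 6.2167
```

View pics/c.png

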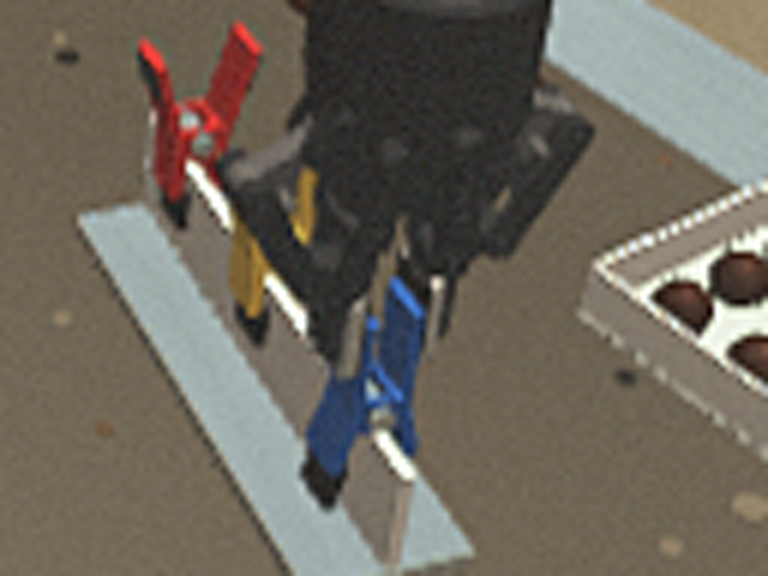

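Gripped: the width is about 22 mm, the handles are parallel and the jaws gape clear of the strip. Now lift.

Emit:
{"name": "play_rows", "arguments": {
  "increments": [
    {"offset": [0,0,-10],"twist": 0,"grip": 0},
    {"offset": [0,0,-25],"twist": 0,"grip": 0},
    {"offset": [0,0,-50],"twist": 0,"grip": 0},
    {"offset": [0,0,-80],"twist": 0,"grip": 0},
    {"offset": [0,0,-110],"twist": 0,"grip": 0}
  ]
}}

```text
time: 6.68
tool_pos: [0.5359, -0.2803, 0.404]
tool_rot: [-0.0, 0.787, 0.617, -0.0]
contact_force: [0.9, -0.8, -0.7]
gripper_width: 0.263
```

Emit:
{"name": "play_rows", "arguments": {
  "increments": [
    {"offset": [0,0,-25],"twist": 0,"grip": 0},
    {"offset": [0,0,-40],"twist": 0,"grip": 0},
    {"offset": [0,0,-40],"twist": 0,"grip": 0}
  ]
}}

```text
time: 6.93
tool_pos: [0.5366, -0.2808, 0.4485]
tool_rot: [0.004, 0.787, 0.617, 0.001]
contact_force: [2.1, -0.2, 0.5]
gripper_width: 0.26
```

Run:
```python
from h import *
print(manip.state()["tool_pos"],manip.state()["time"])
p=np.array(manip.state()["tool_pos"]);M=rot().as_matrix()
for i in range(4):
    im=snap('side','d0.png')
    for q in("clip_blue",):
        for d in manip.tip_of(q,'side'):
            P=w('side',d["xyz"]); 
            if P[2]>.15: print(d["p"],P,"in tool",M.T@(P-p))
# plan: hover above mould
goal((.509,.090,.44),13.8)
```

```text
[ 0.5366 -0.2808  0.4485] 6.9333
0.61 [ 0.5383 -0.2844  0.2555] in tool [-0.0025  0.0009  0.193 ]
0.89 [ 0.5338 -0.2827  0.2467] in tool [-0.0019 -0.0039  0.2017]
0.66 [ 0.5344 -0.282   0.2412] in tool [-0.001  -0.0035  0.2073]
0.63 [ 0.5356 -0.284   0.2454] in tool [-0.0027 -0.0019  0.2031]
offset [ 353.3831 -114.3172    1.4332] twist -0.48085063731536554 yaw now -13.750712094346298 tilt [-0.0026  0.0018 -1.    ]
```

Emit:
{"name": "play_rows", "arguments": {
  "increments": [
    {"offset": [35,-12,-10],"twist": -0.05,"grip": 0},
    {"offset": [71,-23,-10],"twist": -0.1,"grip": 0},
    {"offset": [106,-35,-10],"twist": -0.15,"grip": 0},
    {"offset": [141,-46,-10],"twist": -0.2,"grip": 0},
    {"offset": [177,-57.5,-10],"twist": -0.24,"grip": 0}
  ]
}}

```text
time: 7.75
tool_pos: [0.5219, -0.0935, 0.452]
tool_rot: [-0.0, 0.707, 0.708, -0.0]
contact_force: [0.6, -0.1, -0.3]
gripper_width: 0.262
```

Emit:
{"name": "play_rows", "arguments": {
  "increments": [
    {"offset": [35,-3,0],"twist": -0.05,"grip": 0},
    {"offset": [75,-6,0],"twist": -0.1,"grip": 0},
    {"offset": [115,-9,0],"twist": -0.15,"grip": 0},
    {"offset": [150,-11,0],"twist": -0.2,"grip": 0},
    {"offset": [185.5,-14,0],"twist": -0.24,"grip": 0}
  ]
}}

```text
time: 8.17
tool_pos: [0.5078, 0.0924, 0.4521]
tool_rot: [-0.0, 0.616, 0.787, -0.0]
contact_force: [0.3, -0.8, -0.3]
gripper_width: 0.263
```

Emit:
{"name": "play_rows", "arguments": {
  "increments": [
    {"offset": [0,0,0],"twist": 0,"grip": 0},
    {"offset": [0,0,0],"twist": 0,"grip": 0},
    {"offset": [0,0,0],"twist": 0,"grip": 0}
  ]
}}

```text
time: 8.42
tool_pos: [0.5084, 0.0904, 0.4522]
tool_rot: [-0.0, 0.617, 0.787, -0.0]
contact_force: [-0.3, -0.3, -0.3]
gripper_width: 0.26
```

Run:
```python
from h import *
p=np.array(manip.state()["tool_pos"]);M=rot().as_matrix();print(p,manip.state()["time"])
for c in('side','top'):
  for i in range(3):
    im=snap(c,'e_%s.png'%c)
    for d in manip.tip_of("clip_blue",c):
        P=w(c,d["xyz"]); 
        if P[2]>.15: print(c,d["p"],P,"in tool",M.T@(P-p))
goal((.509,.090,.44),13.8)
u,v=proj('side',(.509,.09,.24)).astype(int);u0,v0=u-64,max(v-48,0);print(u0,v0)
im=cv2.imread('pics/e_side.png')
cv2.imwrite('pics/e.png',cv2.resize(im[v0:v0+96,u0:u0+128],(768,576),interpolation=cv2.INTER_CUBIC))
```

```text
[0.5084 0.0904 0.4522] 8.4167
side 0.68 [0.5061 0.0846 0.258 ] in tool [-0.005  -0.0035  0.1942]
side 0.57 [0.5102 0.0849 0.2592] in tool [-0.0057  0.0006  0.193 ]
side 0.73 [0.5075 0.0862 0.2553] in tool [-0.0038 -0.0017  0.1969]
offset [-0.5453  0.4441 12.7181] twist -0.0011822168735472435 yaw now 13.732263962676592 tilt [ 0.0001 -0.     -1.    ]
184 80
```

View pics/e.png

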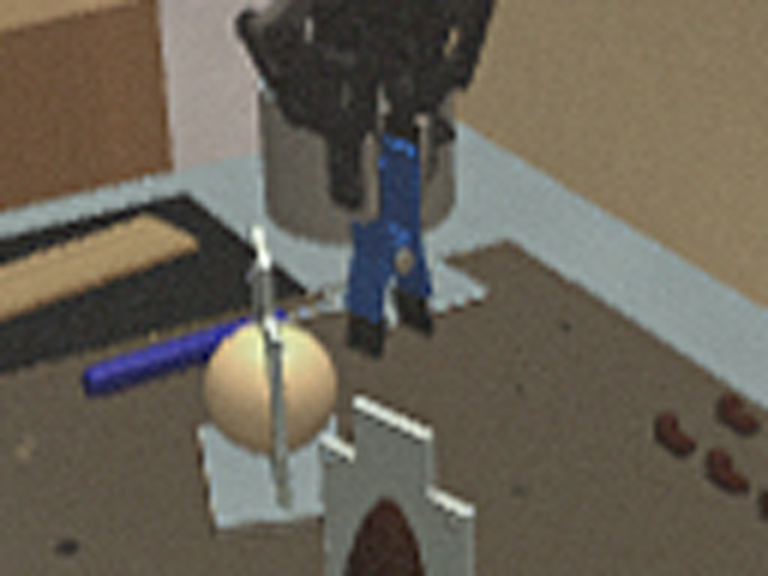

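The side picture shows the clip in the gripper with its jaws open, the near hinge boss at about (251,123). The tab's top edge below it runs from (243.5,146.5) to (256,152.5). I'll use the gripper's centring (tool y = 0) to place the hinge from the boss pixel.

Run:
```python
from h import *
p=np.array(manip.state()["tool_pos"]);M=rot().as_matrix();print(p)
k=manip.get_calibration('side');T=np.array(k["T"])
def plane(u,v,ty=0):
    u,v=184+u/6,80+v/6
    d=T[:3,:3]@np.array([(u-k["cx"])/k["fx"],(v-k["cy"])/k["fy"],1]);o=T[:3,3];n=M[:,1]
    s=((p-o)@n+ty)/(d@n);return M.T@(o+s*d-p)*1000
print("boss",plane(404,260))
for ty in(-15,-20):print("tipL near bottom corners",plane(350,347,ty),plane(383,355,ty))
for ty in(15,20):print("tipR",plane(398,325,ty),plane(432,333,ty))
print("R handle top near corner",plane(413,145,12), "far", plane(390,138,12))
# grasp-time boss in c.png
for tx in(-8,-4,0):
  for tz in(187,192,197): print(tx,tz,(proj('side',p+M@np.array([tx-10,0,tz])/1000)-[184,80])*6)
```

```text
[0.5084 0.0904 0.4527]
boss [-13.4941   0.     194.5664]
tipL near bottom corners [-17054.9844 -15000.     -11374.4448] [-16524.8482 -15000.     -11282.2266]
tipL near bottom corners [-22748.1989 -20000.     -15249.3533] [-22033.8882 -20000.     -15125.0976]
tipR [16256.2805 15000.     11294.3152] [15695.6415 15000.     11200.3311]
tipR [21677.8285 20000.     14983.1975] [20937.587  20000.     14859.1053]
R handle top near corner [12740.2802 12000.      7257.1278] far [13032.8406 12000.      7273.6891]
-8 187 [410.7273 246.9657]
-8 192 [411.0083 257.6161]
-8 197 [411.2877 268.2033]
-4 187 [404.3489 244.2778]
-4 192 [404.6481 254.9098]
-4 197 [404.9456 265.4789]
0 187 [398.002 241.603]
0 192 [398.3192 252.2168]
0 197 [398.6346 262.7679]
```

Emit:
{"name": "play_rows", "arguments": {
  "increments": [
    {"offset": [1,0,5],"twist": 0,"grip": 0},
    {"offset": [2.5,0,15],"twist": 0,"grip": 0},
    {"offset": [2.5,0,28],"twist": 0,"grip": 0},
    {"offset": [2.5,0,40],"twist": 0,"grip": 0},
    {"offset": [2.5,0,45],"twist": 0,"grip": 0}
  ]
}}

```text
time: 9.43
tool_pos: [0.5071, 0.0931, 0.4039]
tool_rot: [-0.002, 0.617, 0.787, -0.002]
contact_force: [-0.4, 0.3, -0.0]
gripper_width: 0.264
```

Emit:
{"name": "play_rows", "arguments": {
  "increments": [
    {"offset": [0,0,0],"twist": 0,"grip": 0},
    {"offset": [0,0,0],"twist": 0,"grip": 0}
  ]
}}

```text
time: 9.6
tool_pos: [0.5077, 0.093, 0.4068]
tool_rot: [-0.001, 0.617, 0.787, -0.001]
contact_force: [0.1, -1.0, 0.6]
gripper_width: 0.263
```

Run:
```python
from h import *
p=np.array(manip.state()["tool_pos"]);print(p,manip.state()["time"])
im=snap('side','f0.png')
for d in manip.tip_of("clip_blue",'side')+manip.tip_of("egg_mould",'side'):print(d["p"],w('side',d["xyz"]))
goal((.509,.090,.386),13.8)
cv2.imwrite('pics/f.png',cv2.resize(im[100:172,200:296],(800,600),interpolation=cv2.INTER_CUBIC))
```

```text
[0.5077 0.093  0.4068] 9.6
0.69 [ 0.308  -0.2813  0.0354]
0.66 [ 0.3056 -0.3717  0.0351]
0.58 [0.5078 0.0932 0.2135]
0.95 [0.5092 0.0907 0.1771]
offset [-3.1429  0.2186 22.5149] twist -0.0008202905626064002 yaw now 13.753000812788242 tilt [ 0.0014  0.     -1.    ]
```

View pics/f.png

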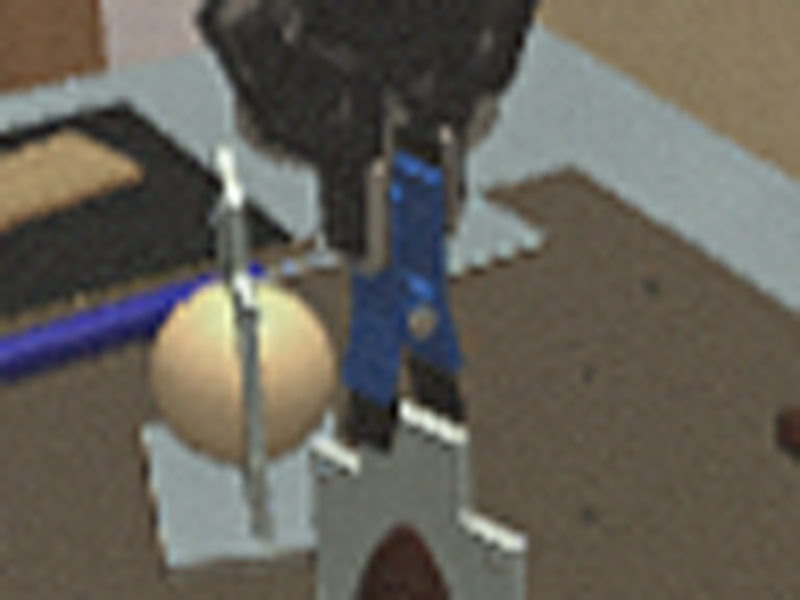

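Run:
```python
from h import *
def line(c,uv):
    a,b=ray(c,uv,.25),ray(c,uv,.1);d=(b-a)/np.linalg.norm(b-a);return a,d
def tri(*L):
    A=sum(np.eye(3)-np.outer(d,d) for _,d in L);b=sum((np.eye(3)-np.outer(d,d))@a for a,d in L);x=np.linalg.solve(A,b)
    return x,[np.linalg.norm((np.eye(3)-np.outer(d,d))@(x-a))*1000 for a,d in L]
m,e=tri(line('side',(249.65,149.4)),line('top',(207.7,182)));print("tab mid",m,e)
print(tri(line('side',(243.3,146.6)),line('top',(199.25,184.45))),tri(line('side',(256,152.2)),line('top',(216.2,179.5))))
p=np.array(manip.state()["tool_pos"]);M=rot().as_matrix();print(p)
a,d=line('side',(200+422/8.333,100+320/8.333));n=M[:,1];B=a+d*((p-a)@n)/(d@n)
print("boss",B,M.T@(B-p)*1000)
H=B+M[:,0]*.0105;print("hinge",H,"tab-hinge in tool",M.T@(m-H)*1000)
# predicted tab line in f crop, and boss px if placed ideally
for s in(-25,0,25): print((proj('side',m+M[:,0]*s/1000)-[200,100])*8.333)
print("ideal boss",(proj('side',m+M[:,0]*-.0105+[0,0,.015])-[200,100])*8.333)
```

```text
tab mid [0.509  0.0881 0.1763] [np.float64(0.889708284052509), np.float64(0.8897082840526904)]
(array([0.5033, 0.1124, 0.1758]), [np.float64(0.07346030985290963), np.float64(0.0734603098529426)]) (array([0.5144, 0.0636, 0.1773]), [np.float64(1.3781463865230892), np.float64(1.378146386523115)])
[0.508  0.093  0.4085]
boss [0.5109 0.0822 0.2123] [-11.1412   0.     196.1688]
hinge [0.5084 0.0924 0.2123] tab-hinge in tool [-4.3334 -0.5127 36.0692]
[463.7548 438.1206]
[411.1305 412.3231]
[360.0204 387.2678]
ideal boss [431.8911 382.6825]
```

Emit:
{"name": "play_rows", "arguments": {
  "increments": [
    {"offset": [-3,0,5],"twist": 0,"grip": 0},
    {"offset": [-3,0,12],"twist": 0,"grip": 0},
    {"offset": [-3,0,18],"twist": 0,"grip": 0},
    {"offset": [-3,0,21.5],"twist": 0,"grip": 0},
    {"offset": [-3,0,21.5],"twist": 0,"grip": 0}
  ]
}}

```text
time: 10.17
tool_pos: [0.5082, 0.09, 0.3844]
tool_rot: [-0.001, 0.617, 0.787, -0.001]
contact_force: [0.3, -0.2, 0.2]
gripper_width: 0.258
```

Emit:
{"name": "play_rows", "arguments": {
  "increments": [
    {"offset": [0,0,0],"twist": 0,"grip": 0},
    {"offset": [0,0,0],"twist": 0,"grip": 0}
  ]
}}

```text
time: 10.33
tool_pos: [0.5086, 0.0901, 0.3863]
tool_rot: [0.0, 0.617, 0.787, 0.0]
contact_force: [0.6, -0.3, -0.2]
gripper_width: 0.26
```

Run:
```python
from h import *
im=snap('side','g0.png')
p=np.array(manip.state()["tool_pos"]);print(p,manip.state()["time"])
for d in manip.tip_of("clip_blue",'side')+manip.tip_of("egg_mould",'side'):print(d["p"],w('side',d["xyz"]))
cv2.imwrite('pics/g.png',cv2.resize(im[110:170,210:290],(800,600),interpolation=cv2.INTER_CUBIC))
m=np.array([.509,.0881,.1763]);M=rot().as_matrix();print("ideal boss",(proj('side',m+M[:,0]*-.0105+[0,0,.015])-[210,110])*10)
```

```text
[0.5086 0.0901 0.3865] 10.3833
0.72 [ 0.3087 -0.2808  0.0298]
0.65 [0.5097 0.0869 0.1942]
0.55 [ 0.3049 -0.3695  0.0352]
0.76 [0.5093 0.0906 0.179 ]
ideal boss [418.1682 359.1017]
```

View pics/g.png

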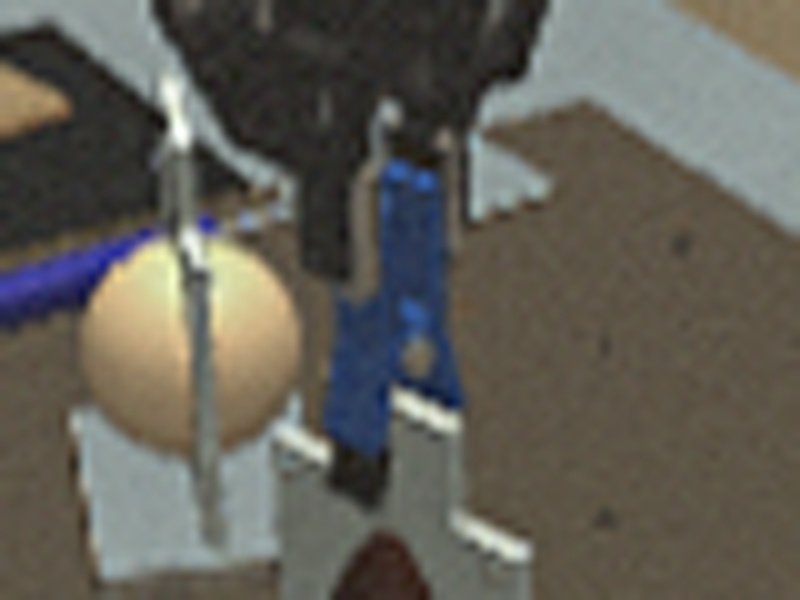

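The boss is at (251.6,145.7) against an ideal of (251.8,145.9), so the clip is placed. Release.

Emit:
{"name": "play_rows", "arguments": {
  "increments": [
    {"offset": [0,0,0],"twist": 0,"grip": 0.4},
    {"offset": [0,0,0],"twist": 0,"grip": 0.55},
    {"offset": [0,0,0],"twist": 0,"grip": 0.7},
    {"offset": [0,0,0],"twist": 0,"grip": 1},
    {"offset": [0,0,0],"twist": 0,"grip": 1}
  ]
}}

```text
time: 10.9
tool_pos: [0.5086, 0.0901, 0.3864]
tool_rot: [0.0, 0.617, 0.787, 0.0]
contact_force: [0.0, -0.7, 0.6]
gripper_width: 0.937
```

Emit:
{"name": "play_rows", "arguments": {
  "increments": [
    {"offset": [0,0,0],"twist": 0,"grip": 1},
    {"offset": [0,0,0],"twist": 0,"grip": 1},
    {"offset": [0,0,0],"twist": 0,"grip": 1},
    {"offset": [0,0,0],"twist": 0,"grip": 1},
    {"offset": [0,0,0],"twist": 0,"grip": 1}
  ]
}}

```text
time: 11.32
tool_pos: [0.5085, 0.0901, 0.3862]
tool_rot: [0.0, 0.617, 0.787, 0.0]
contact_force: [0.8, 0.7, -0.7]
gripper_width: 1.0
```

Emit:
{"name": "play_rows", "arguments": {
  "increments": [
    {"offset": [0,0,-10],"twist": 0,"grip": 1},
    {"offset": [0,0,-35],"twist": 0,"grip": 1},
    {"offset": [0,0,-70],"twist": 0,"grip": 1},
    {"offset": [0,0,-105],"twist": 0,"grip": 1},
    {"offset": [0,0,-140],"twist": 0,"grip": 1}
  ]
}}

```text
time: 11.73
tool_pos: [0.5082, 0.0901, 0.5284]
tool_rot: [0.0, 0.617, 0.787, 0.0]
contact_force: [1.0, -0.0, -0.3]
gripper_width: 1.004
```

Emit:
{"name": "play_rows", "arguments": {
  "increments": [
    {"offset": [-40,0,0],"twist": 0,"grip": 1},
    {"offset": [-80,0,0],"twist": 0,"grip": 1},
    {"offset": [-120,0,0],"twist": 0,"grip": 1},
    {"offset": [-160,0,0],"twist": 0,"grip": 1},
    {"offset": [-195,0,0],"twist": 0,"grip": 1}
  ]
}}

```text
time: 12.15
tool_pos: [0.5549, -0.1015, 0.5273]
tool_rot: [0.001, 0.618, 0.786, 0.0]
contact_force: [0.1, 0.1, -0.5]
gripper_width: 0.997
```

Run:
```python
from h import *
s=snap('side','h_s.png');t=snap('top','h_t.png')
for c in('side','top'):
    snap(c)
    for q in("clip_blue","egg_mould","clip_red","clip_yellow"):
        for d in manip.tip_of(q,c):print(c,q,round(d["p"],2),w(c,d["xyz"]))
print(manip.state()["time"],manip.state()["tool_pos"],manip.state()["contact_force"])
r=lambda a:cv2.resize(a,(400,300),interpolation=cv2.INTER_CUBIC)
cv2.imwrite('pics/h.png',np.vstack([np.hstack([r(s[115:175,210:290]),r(t[160:205,182:242])]),np.hstack([r(s[165:270,280:420]),r(t)])]))
```

```text
side clip_blue 0.74 [ 0.3072 -0.2816  0.0328]
side clip_blue 0.73 [ 0.3058 -0.3736  0.0342]
side clip_blue 0.63 [0.512  0.088  0.1979]
side egg_mould 0.86 [0.5122 0.0889 0.1824]
side clip_red 0.8 [ 0.5783 -0.1304  0.1064]
side clip_yellow 0.69 [ 0.5529 -0.2009  0.1071]
top clip_blue 0.64 [ 0.3079 -0.37    0.0346]
top clip_blue 0.61 [0.5147 0.0937 0.199 ]
top clip_blue 0.6 [ 0.3113 -0.2789  0.0304]
top egg_mould 0.72 [0.5084 0.087  0.1734]
top clip_yellow 0.38 [ 0.5573 -0.2009  0.105 ]
12.75 [ 0.5548 -0.0984  0.5265] [-0.0658 -0.0071  0.6412]
```

View pics/h.png

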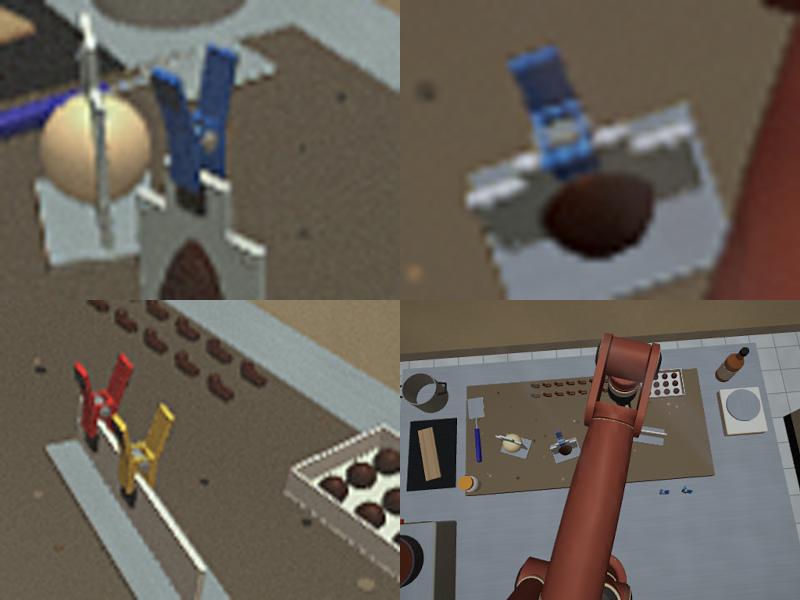

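The clip is closed, upright and square on the tab. The hinge may sit a little higher than before release, so I'll check with the same crop as earlier.

Run:
```python
from h import *
s=cv2.imread('pics/h_s.png');g=cv2.imread('pics/g0.png')
r=lambda a:cv2.resize(a,(400,600),interpolation=cv2.INTER_CUBIC)
cv2.imwrite('pics/i.png',np.hstack([r(g[110:170,230:270]),r(s[110:170,230:270])]))
A=[]
for i in range(8):
  for c in('side','top'):
    snap(c);a=[w(c,d["xyz"]) for d in manip.tip_of("clip_blue",c)];a=[x for x in a if x[2]>.15];b=[w(c,d["xyz"]) for d in manip.tip_of("egg_mould",c)]
    if a and b and b[0][2]>.15: A.append([c=='top',*(a[0]-b[0])*1000])
A=np.array(A);print(A[A[:,0]==0].mean(0),A[A[:,0]==1].mean(0) if (A[:,0]==1).any() else '')
```

```text
[ 0.     -2.8097 -4.1863 19.9585] [ 1.      2.8034  1.6968 22.5455]
```

View pics/i.png

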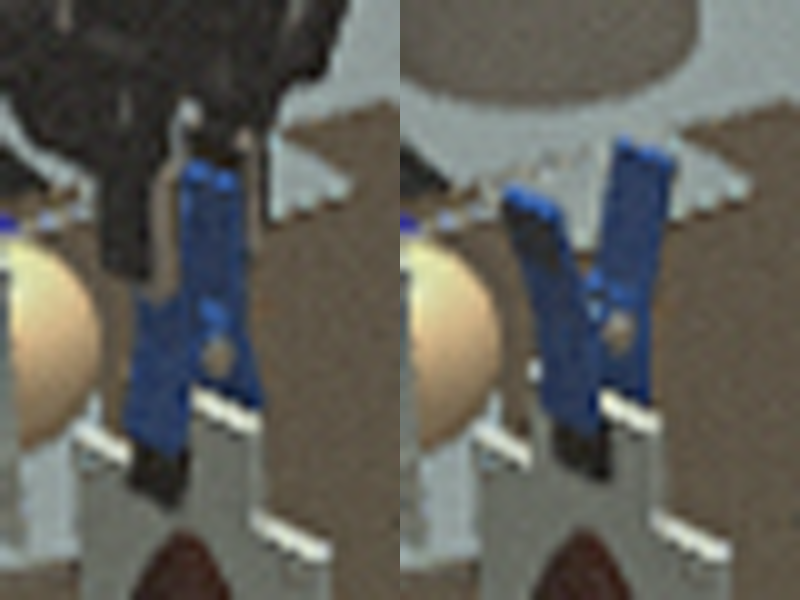

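Before release the boss was at (251.6,145.5) and now it is at (251.9,143.2), so the clip crept up about 6 mm as the pads swung back. The hinge is now about 21 mm above the tab, where 15 mm is wanted. I'll regrip, set it lower, and follow down while opening.

Emit:
{"name": "play_rows", "arguments": {
  "increments": [
    {"offset": [40,0,0],"twist": 0,"grip": 1},
    {"offset": [80,0,0],"twist": 0,"grip": 1},
    {"offset": [120,0,0],"twist": 0,"grip": 1},
    {"offset": [160,0,0],"twist": 0,"grip": 1},
    {"offset": [195,0,0],"twist": 0,"grip": 1}
  ]
}}

```text
time: 15.57
tool_pos: [0.5076, 0.092, 0.5265]
tool_rot: [0.0, 0.617, 0.787, 0.0]
contact_force: [1.5, -0.3, 0.5]
gripper_width: 1.0
```

Emit:
{"name": "play_rows", "arguments": {
  "increments": [
    {"offset": [0,0,5],"twist": 0,"grip": 1},
    {"offset": [0,0,35],"twist": 0,"grip": 1},
    {"offset": [0,0,70],"twist": 0,"grip": 1},
    {"offset": [0,0,100],"twist": 0,"grip": 1},
    {"offset": [0,0,120],"twist": 0,"grip": 1}
  ]
}}

```text
time: 15.98
tool_pos: [0.5078, 0.0898, 0.4024]
tool_rot: [-0.001, 0.617, 0.787, -0.001]
contact_force: [-0.3, -0.1, -0.8]
gripper_width: 1.003
```

Emit:
{"name": "play_rows", "arguments": {
  "increments": [
    {"offset": [0,0,12],"twist": 0,"grip": 1},
    {"offset": [0,0,17],"twist": 0,"grip": 1},
    {"offset": [0,0,17],"twist": 0,"grip": 1},
    {"offset": [0,0,17],"twist": 0,"grip": 0},
    {"offset": [0,0,17],"twist": 0,"grip": 0}
  ]
}}

```text
time: 16.4
tool_pos: [0.5091, 0.09, 0.3914]
tool_rot: [0.001, 0.617, 0.787, 0.001]
contact_force: [0.1, -0.0, 1.9]
gripper_width: 0.75
```

Emit:
{"name": "play_rows", "arguments": {
  "increments": [
    {"offset": [0,0,0],"twist": 0,"grip": 0},
    {"offset": [0,0,0],"twist": 0,"grip": 0},
    {"offset": [0,0,0],"twist": 0,"grip": 0},
    {"offset": [0,0,0],"twist": 0,"grip": 0},
    {"offset": [0,0,0],"twist": 0,"grip": 0}
  ]
}}

```text
time: 16.82
tool_pos: [0.5085, 0.0901, 0.3893]
tool_rot: [0.0, 0.617, 0.787, 0.0]
contact_force: [-0.5, 0.3, -0.3]
gripper_width: 0.258
```

Emit:
{"name": "play_rows", "arguments": {
  "increments": [
    {"offset": [0,0,0],"twist": 0,"grip": 0},
    {"offset": [0,0,0],"twist": 0,"grip": 0},
    {"offset": [0,0,0],"twist": 0,"grip": 0}
  ]
}}

```text
time: 17.07
tool_pos: [0.5085, 0.0901, 0.3891]
tool_rot: [-0.0, 0.617, 0.787, -0.0]
contact_force: [-0.1, -1.1, -0.9]
gripper_width: 0.258
```

```bash
cat >> h.py <<'E'
def boss(img,ref):
    "boss pixel in img by template from ref picture with known boss position"
    f=8;up=lambda a:cv2.resize(a,None,fx=f,fy=f,interpolation=cv2.INTER_CUBIC)
    r=cv2.imread('pics/'+ref[0]);u,v=ref[1];x,y=int(u)-4,int(v)-4
    t=up(r[y:y+9,x:x+9]);s=up(img[125:160,240:266]);m=cv2.matchTemplate(s,t,cv2.TM_CCOEFF_NORMED);_,q,_,l=cv2.minMaxLoc(m)
    return u+240+l[0]/f-x,v+125+l[1]/f-y,q
E
python3 - <<'E'
from h import *
im=snap('side','j0.png');print(manip.state()["tool_pos"],manip.state()["time"])
for ref in(('g0.png',(251.6,145.55)),('h_s.png',(251.9,143.2))): print(ref,boss(im,ref))
for d in manip.tip_of("clip_blue",'side'):print(w('side',d["xyz"]))
E
```

```text
[0.5085 0.0901 0.3891] 17.1167
('g0.png', (251.6, 145.55)) (251.60000000000002, 145.675, 0.9162673354148865)
('h_s.png', (251.9, 143.2)) (252.64999999999998, 152.2, 0.4759839177131653)
[ 0.3051 -0.373   0.0349]
[ 0.3108 -0.2803  0.0327]
[0.5067 0.0863 0.1892]
```

The squeeze brought the hinge back to about 15 mm, with the boss at 145.7. Now I'll open gradually while following down.

Emit:
{"name": "play_rows", "arguments": {
  "increments": [
    {"offset": [0,0,2],"twist": 0,"grip": 0},
    {"offset": [0,0,2],"twist": 0,"grip": 0},
    {"offset": [0,0,3],"twist": 0,"grip": 0.31},
    {"offset": [0,0,4.5],"twist": 0,"grip": 0.36},
    {"offset": [0,0,6],"twist": 0,"grip": 0.41}
  ]
}}

```text
time: 17.58
tool_pos: [0.5085, 0.0901, 0.3831]
tool_rot: [0.0, 0.617, 0.787, 0.0]
contact_force: [-0.2, 0.4, -0.4]
gripper_width: 0.408
```

Emit:
{"name": "play_rows", "arguments": {
  "increments": [
    {"offset": [0,0,1.5],"twist": 0,"grip": 0.46},
    {"offset": [0,0,2.5],"twist": 0,"grip": 0.51},
    {"offset": [0,0,3.5],"twist": 0,"grip": 0.57},
    {"offset": [0,0,3.5],"twist": 0,"grip": 0.65},
    {"offset": [0,0,3.5],"twist": 0,"grip": 0.8}
  ]
}}

```text
time: 18.0
tool_pos: [0.5085, 0.0901, 0.3797]
tool_rot: [-0.0, 0.617, 0.787, -0.0]
contact_force: [0.3, -0.2, 0.4]
gripper_width: 0.772
```

Emit:
{"name": "play_rows", "arguments": {
  "increments": [
    {"offset": [0,0,0],"twist": 0,"grip": 1},
    {"offset": [0,0,0],"twist": 0,"grip": 1},
    {"offset": [0,0,0],"twist": 0,"grip": 1},
    {"offset": [0,0,0],"twist": 0,"grip": 1},
    {"offset": [0,0,0],"twist": 0,"grip": 1}
  ]
}}

```text
time: 18.42
tool_pos: [0.5085, 0.0901, 0.3797]
tool_rot: [0.0, 0.617, 0.787, 0.0]
contact_force: [-0.1, 0.9, -0.7]
gripper_width: 0.996
```

Emit:
{"name": "play_rows", "arguments": {
  "increments": [
    {"offset": [0,0,-10],"twist": 0,"grip": 1},
    {"offset": [0,0,-35],"twist": 0,"grip": 1},
    {"offset": [0,0,-70],"twist": 0,"grip": 1},
    {"offset": [0,0,-105],"twist": 0,"grip": 1},
    {"offset": [0,0,-140],"twist": 0,"grip": 1}
  ]
}}

```text
time: 18.83
tool_pos: [0.5081, 0.0901, 0.5219]
tool_rot: [0.0, 0.617, 0.787, 0.0]
contact_force: [1.0, 0.6, 0.8]
gripper_width: 0.999
```

Emit:
{"name": "play_rows", "arguments": {
  "increments": [
    {"offset": [-40,0,0],"twist": 0,"grip": 1},
    {"offset": [-80,0,0],"twist": 0,"grip": 1},
    {"offset": [-120,0,0],"twist": 0,"grip": 1},
    {"offset": [-160,0,0],"twist": 0,"grip": 1},
    {"offset": [-195,0,0],"twist": 0,"grip": 1}
  ]
}}

```text
time: 19.25
tool_pos: [0.5549, -0.1015, 0.5208]
tool_rot: [0.001, 0.618, 0.787, 0.0]
contact_force: [0.3, 0.3, -0.5]
gripper_width: 1.001
```

Run:
```python
from h import *
im=snap('side','k_s.png');t=snap('top','k_t.png');print(manip.state()["time"])
for ref in(('g0.png',(251.6,145.55)),('h_s.png',(251.9,143.2))): print(ref,boss(im,ref))
A=[]
for i in range(4):
  for c in('side','top'):
    snap(c);a=[w(c,d["xyz"]) for d in manip.tip_of("clip_blue",c)];a=[x for x in a if x[2]>.15];b=[w(c,d["xyz"]) for d in manip.tip_of("egg_mould",c)]
    if a and b and b[0][2]>.15: A.append([c=='top',*(a[0]-b[0])*1000])
print(np.array(A))
r=lambda a:cv2.resize(a,(400,600),interpolation=cv2.INTER_CUBIC)
cv2.imwrite('pics/k.png',np.hstack([r(im[110:170,230:270]),r(t[155:209,190:226])]))
```

```text
19.35
('g0.png', (251.6, 145.55)) (252.35000000000002, 146.3, 0.6528352499008179)
('h_s.png', (251.9, 143.2)) (253.89999999999998, 152.825, 0.5371268391609192)
[[ 1.      5.2716  1.248  10.8205]
 [ 0.     -0.2743 -4.1041 11.0906]
 [ 1.      1.298   3.1843 10.9638]
 [ 0.     -4.5269 -2.3614  8.7035]
 [ 1.      4.9587  3.8779 13.7794]
 [ 0.      1.4569 -5.7148  6.6422]
 [ 1.      0.5307  3.6498 10.8948]]
```

View pics/k.png

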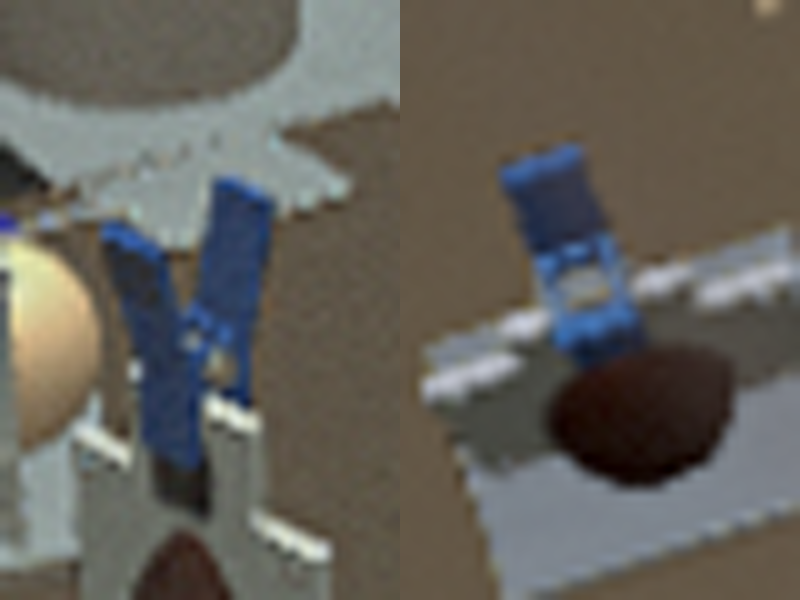

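```bash
python3 -c "
from h import *
print(manip.job_done(), manip.state()['time'])"
```

```text
the job is handed in; nothing more can be done
the job is handed in; nothing more can be done
```

The blue clip is on the egg mould's tab, clipped upright, square to it and well down. I handed the job in at about 20 s on the robot's clock. The red and yellow clips were still on the strip in the last wide pictures; I did not move near them after that.

**What happened:** I squeezed the clip off the strip and set it over the tab. On the first release the pads swung back and drew the clip up about 6 mm. I gripped it again and released it while following downwards.

**Last checks:**
- **Position along the tab:** about equal lengths of tab show either side of the clip in the top view. The networks disagreed: the side camera put it about 4 mm one way and the top camera about 3 mm the other.
- **Height:** from the picture, the hinge is about 12–13 mm above the tab's top edge. The networks gave 7–14 mm, about 10 mm on average. That is slightly lower than the nominal 15 mm.
- **Robot:** the gripper was open and well clear of everything. Force readings never went above a few newtons.

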